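# Spring open the twin-latched clipper guard case

## Robot

A 7-joint arm with a two-finger parallel gripper is mounted at the origin on the work surface. World frame = base frame: x ahead of the robot, y to its left, z up, the work surface at z = 0. Lengths are in m, angles in rad, forces in N, time in s.
With the tool pointing down it reaches from about 0.425 to 0.8 m from the base axis. Payload 8.3 kg.
Tool frame: the origin (TCP) lies midway between the tips of the shut fingers; the grasp point (between the pads) lies 19 mm behind it; z points along the fingers, y is the line along which they close (so a half turn about z gives the same grasp; the last joint's range is limited). The gripper opens to 85 mm and grips with 20 to 120 N. Pads are 22 mm wide; open, the fingers measure 114 mm over their backs; the gripper's body (76 mm by 85 mm) begins 54 mm behind the grasp point. The pads swing forward as they close: fully open they stand 13 mm farther back than shut.
Start: joints at [1.209, 0.383, 0.016, 1.37, -0.006, 1.388, -0.046], TCP at [0.184, -0.597, 0.231] pointing down, gripper open.
Joint ranges: [-2.95, 2.95], [-0.25, 2.06], [-1.52, 1.56], [0.18, 2.33], [-1.44, 4.58], [0.02, 2.06], [-3.01, 3.01]. Speed limits (rad/s): [2.39, 2.39, 3.01, 3.01, 3.14, 3.14, 3.14].

## Interface

Orientations are given as a unit quaternion [w, x, y, z].
In Python, from rig import r, imaging gives the robot as it stands.
- The arm moves only by the tool jog_arm, never from a script. Its argument "rows" is one flat list of numbers, 6 for each row, row after row: the shift along the tool's x, y, z in units of 50 mm (1.0 is 50 mm), then the turn, a rotation vector about the tool's x, y, z in units of 5 degrees (1.0 is 5 degrees). In form: [tx, ty, tz, rx, ry, rz, tx, ty, tz, rx, ry, rz, ...]. A call has 1 to 8 rows; each row shifts and turns the commanded pose from where the row before left it, along the tool's axes as they then stand; what a row does not reach is not made up. A row lasts 1/8 s, in which the tool goes at most 62.5 mm and 10.7 degrees, less where a joint would pass 70% of its speed; a pose out of reach is approached as far as the arm can. A call is refused whole if a number of a shift passes 1 or a number of a turn 1, either way. A call with a gripper value outside its range is refused whole. "gripper" is the finger opening in mm, from 0 to 85.4, set as the call begins (left out, the last holds). The fingers move at their own pace and stop on an object; the grip force is fixed at half the most. Time passes only in rows, so rows that do not move let the fingers close. It gives the time, the measured TCP pose, the force, the opening and the grip force at its end, in the units of the state.
- r.get_state(): the state, without advancing time (a new reading comes with each control period).
- imaging.camera(name): name is "scene" or "top" or "wrist"; returns the picture (480x640x3 uint8, blue, green, red); there is no depth.
- imaging.get_calibration(name): a dict with "fx", "fy", "cx", "cy" (pixels), "dist_coeffs" ([k1, k2, p1, p2, k3] as OpenCV has them; the pictures are not rectified), "rvec" (rotation vector, rad) and "tvec" (3), from world to camera coordinates, as OpenCV has them. Camera axes: x right, y down, z forward; pixel columns grow to the right and rows downward; lengths in m; the calibration is good to about 2 mm. A picture is of the moment at which its call begins: read the wrist's pose just before it. get_calibration takes no time and is no camera call; for the wrist camera it gives the pose at the moment of the call.
- r.hand_in(): hands the job in; it is judged then, once.
The state is a dict: "time_s": time; "q": joint angles; "qvel": joint speeds; "tau": joint torques, N m; "eef_pos": TCP position; "tcp_rot": TCP orientation; "force": force on the tool from outside, world axes, zero at the start; "moment": the same for the moment, N m; "width": finger opening in m; "gripper_force": force on a finger pad.
Only numpy, scipy, OpenCV 4.12 (cv2) and the standard library are available. Lean on these libraries where they do the work, as an engineer would, in place of code of your own. Each camera call takes 0.05 s, during which the arm holds its last target. There are 200 camera calls.

## Task

Open the small case on the counter by its twin latch: press its two front tabs down together, one fingertip on each, and keep both fully down until the sprung lid has risen all the way and stopped. Then let the tabs come back up and move clear. Do not lift or drag the case, and leave the groomer, comb, tumbler and mirror alone.

Things in the scene. Friction and masses are not known exactly. Their poses are not given: they have to be found in the camera images.
- case: closed grey plastic case, loose, 156 (x) by 150 (y) by 55 mm high, 0.45 kg. Origin: centre of underside; -x is its front, turned roughly to the robot. Lidded tub: x -22 to +78 mm; in front an 8 mm high ledge, over it two black latch tabs. Their hooks stand up just before the lid (x -34 to -25 mm, to 51 mm high) and tip 6 mm forward when pressed: keep fingers at x below -45 mm
- tab_left_ridge (a point): top of the pressing ridge of the left tab (+y side; -62, +36, +40 mm from the case's origin when up; moves with the tab). Tab: plate 26 mm wide (y), 44 mm long, top 36 mm above the counter; ridge: rounded bar across it, 24 mm long in y, 8 mm thick. Press straight down here: 10 mm to its firm stop, 0.9 N at first, 2.6 N at the stop; springs back when let go
- tab_right_ridge (a point): the same on the right tab (-62, -36, +40 mm from the case's origin when up). The two ridges are 72 mm apart centre to centre with a clear gap of 46 mm between the tabs
- tab_left (a joint): rotation of the left tab about its crosswise pivot (rad): 0 up and hooked, 0.32 fully down at its stop; its hook frees the lid from about 0.19
- tab_right (a joint): rotation of the right tab, the same. The lid is freed only while both are down at once
- lid (a joint): opening angle of the lid about its rear edge (rad): 0 shut, 1.25 fully open at its stop. Freed, it rises slowly under its own spring, in about 2 s, and stays open
- lid_front (a point): middle of the lid's front upper edge, 100 mm in front of the hinge; the lid swings up and back, away from the tabs
- groomer: matte grey body groomer lying on the counter, 138 mm long (its x), 38 mm wide, 32 mm high, loose, origin at its underside, a bystander
- comb: steel mustache comb lying flat, 110 by 26 by 4 mm, long in its x, loose, a bystander
- tumbler: glass tumbler standing upright, 76 mm across, 105 mm high, loose, a bystander
- mirror_stand: round foot, 110 mm across, and 100 mm high post of the brushed aluminium mirror, fixed; origin at the centre of its underside; a bystander
- mirror_centre (a point): centre of the round mirror, 144 mm across, on its swivel arm 165 mm above the counter (top edge at 237 mm); turns about the post

How it is judged:
On the way, in this order (a step that is already met when the one before it is completed fails the run):
1. both tabs are pressed down together, the lid still near shut (value of joint each of tab_left, tab_right above 0.2 rad and value of joint lid below 0.5 rad), for 0.1 s.
2. with both tabs still held down, the lid has risen to open (value of joint each of tab_left, tab_right above 0.2 rad and value of joint lid above 1.1 rad), for 0.1 s.
At the end, for the whole second after the job is handed in: the lid stands open (over 1.1 rad), both tabs are back up (under 0.06 rad), and the case stands flat and still on the counter within 30 mm of where it was (value of joint lid above 1.1 rad and value of joint each of tab_left, tab_right below 0.06 rad and linear speed of case below 0.01 m/s and height (world z) of case below 0.006 m and angle between case's own z axis and vertical below 0.05 rad and distance of case from where it was at the start of the episode below 0.03 m); the robot touches nothing.
It fails at once if the case is lifted or tipped (height (world z) of case above 0.012 m or angle between case's own z axis and vertical above 0.15 rad).
It fails at once if the case is dragged more than 40 mm (distance of case from where it was at the start of the episode above 0.04 m).
It fails at once if groomer, comb, tumbler or mirror is moved (distance of any of groomer, comb, tumbler, mirror_centre from where it was at the start of the episode above 0.02 m or angle between tumbler's own z axis and vertical above 0.3 rad).
It also fails if it takes over 38 s, if anything falls off the work surface, if the arm or the gripper's body presses on something with over 40 N, if the wrist force passes 120 N, or if a joint passes its speed limit or range.

## Working session

There is one attempt and no reset: what is moved stays moved. The work goes in short steps, Python scripts to look and compute and a tool call to move; the robot and the scene stay as the last step left them, time stands still between calls to the robot, and variables do not carry over. Pictures are saved under pics/ and viewed, at most 10 in all, crops included, and the job is handed in when it is done.

Besides the shell and the picture viewer there is one more tool, called by a JSON object that holds its "method" and its "body", one argument or row to a line. jog_arm: Moves the arm, as the interface text tells. Its arguments: {"type":"object","properties":{"rows":{"type":"array"},"gripper":{"type":"number"}},"required":["rows"]}

```bash
mkdir -p pics
cat > h.py <<'E'
import numpy as np, cv2
from rig import r, imaging
def snap(n,f):
    c=imaging.get_calibration(n); im=imaging.camera(n); cv2.imwrite('pics/'+f,im); return im,c
def ray(c,uv):
    K=np.array([[c['fx'],0,c['cx']],[0,c['fy'],c['cy']],[0,0,1]],float)
    p=cv2.undistortPoints(np.array([[uv]],float),K,np.array(c['dist_coeffs'],float))[0,0]
    R=cv2.Rodrigues(np.array(c['rvec'],float))[0]; t=np.array(c['tvec'],float).ravel()
    return -R.T@t, R.T@np.array([p[0],p[1],1])
def onz(c,uv,z):
    o,d=ray(c,uv); return o+d*(z-o[2])/d[2]
def proj(c,P):
    K=np.array([[c['fx'],0,c['cx']],[0,c['fy'],c['cy']],[0,0,1]],float)
    return cv2.projectPoints(np.array(P,float).reshape(-1,1,3),np.array(c['rvec'],float),np.array(c['tvec'],float),K,np.array(c['dist_coeffs'],float))[0][:,0]
E
python3 - <<'E'
from h import *
snap('top','top0.png');snap('scene','scene0.png')
s=r.get_state();print(s)
c=imaging.get_calibration('top');print(ray(c,(320,240)))
E
```

```text
{'time_s': 0.1, 'q': array([ 1.20908176,  0.38418343,  0.01640791,  1.37103213, -0.00629403,
        1.38820956, -0.04648942]), 'qvel': array([ 0.00050047, -0.00061017, -0.00238433, -0.00266372,  0.00145636,
        0.00178907, -0.00108926]), 'tau': array([ 4.49986619e-03, -6.29130006e+01,  8.48832987e-01, -3.72756135e+01,
        1.71445525e-02,  1.04492070e-02,  6.90449298e-06]), 'eef_pos': array([ 0.18387557, -0.5968688 ,  0.23036851]), 'tcp_rot': array([-8.77722858e-04,  9.88855760e-01,  1.48874081e-01, -1.54888117e-04]), 'force': array([-0.08149863, -0.18305464,  0.10613015]), 'moment': array([ 0.00066416, -0.03791313, -0.02700194]), 'gripper_force': 0.0, 'width': 0.08550966925989288}
(array([ 0.33980936, -0.03071085,  1.42012672]), array([ 0.17504551,  0.01469655, -0.98456596]))
```

View pics/top0.png

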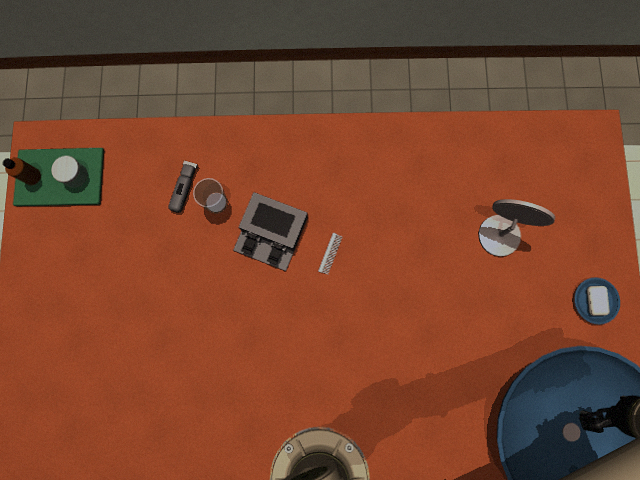

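View pics/scene0.png

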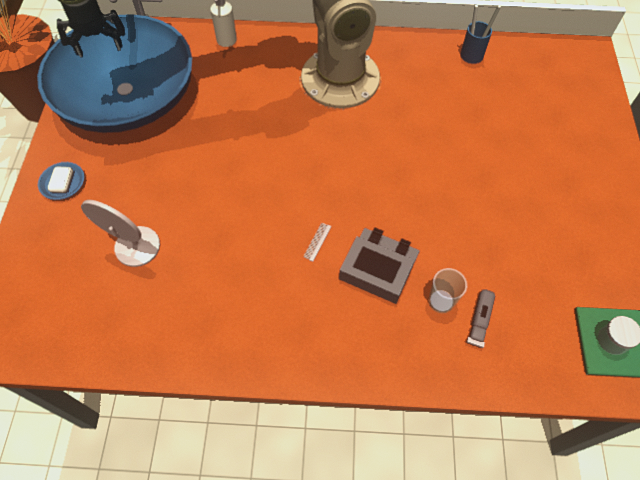

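The top view shows the case at about (271,231) px with its black tabs at about (249,244) and (275,256). The comb is at (330,253), the tumbler at (210,195), and the mirror far off at (510,220). Next I take a zoomed crop and measure the case.

Run:
```python
from h import *
im=cv2.imread('pics/top0.png');c=imaging.get_calibration('top')
x0,y0=225,180
cv2.imwrite('pics/c1.png',cv2.resize(im[y0:y0+100,x0:x0+125],None,fx=6,fy=6,interpolation=cv2.INTER_CUBIC))
hsv=cv2.cvtColor(im,cv2.COLOR_BGR2HSV)
g=((hsv[...,1]<90)&(hsv[...,2]>45)).astype(np.uint8)*255
k=((hsv[...,2]<45)).astype(np.uint8)*255
for nm,m in(('grey',g),('blk',k)):
    cs,_=cv2.findContours(m,cv2.RETR_EXTERNAL,cv2.CHAIN_APPROX_NONE)
    for q in cs:
        x,y,w,h=cv2.boundingRect(q)
        if cv2.contourArea(q)>15 and 225<x<350 and 180<y<280:
            b=cv2.minAreaRect(q);print(nm,cv2.contourArea(q),b, onz(c,b[0],.037))
for n,uv,z in(('combtop',(336,234),0),('combbot',(324,273),0),('tumb',(216,203),0)): print(n,onz(c,uv,z))
```

```text
grey 366.0 ((329.9986877441406, 253.360595703125), (10.510941505432129, 41.5777702331543), 21.250505447387695) [ 0.55064921 -0.03509857  0.037     ]
grey 2753.5 ((268.8435974121094, 231.03565979003906), (59.62921905517578, 62.032188415527344), 20.85445785522461) [0.61142467 0.12142395 0.037     ]
blk 539.5 ((276.4435729980469, 242.3671875), (42.278568267822266, 70.53860473632812), 78.85710906982422) [0.58145984 0.10177987 0.037     ]
blk 782.5 ((272.3582458496094, 219.36856079101562), (38.26716232299805, 22.974660873413086), 21.037513732910156) [0.64202101 0.11242858 0.037     ]
combtop [ 0.60763903 -0.05194228  0.        ]
combbot [ 0.5048655  -0.01870313  0.        ]
tumb [0.69769598 0.26772041 0.        ]
```

View pics/c1.png

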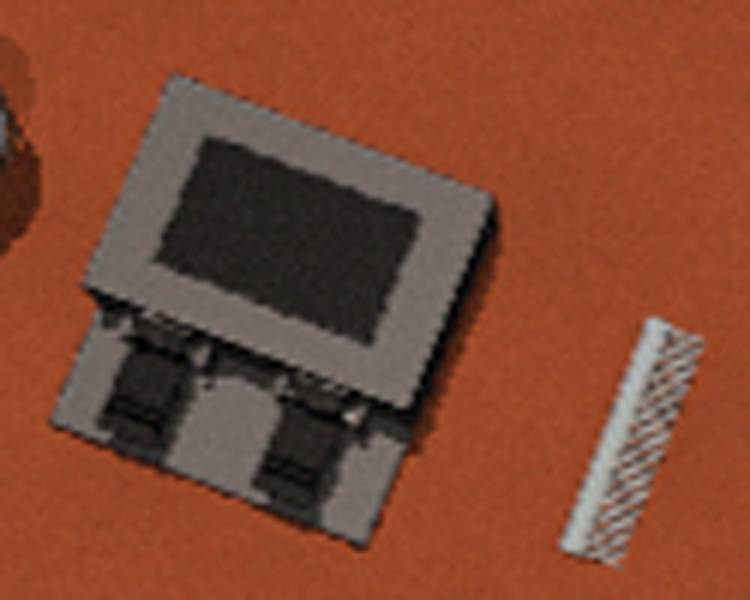

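The crop gives the lid corners at (175,73), (495,195), (405,410) and (85,288), the ledge front corners at (52,425) and (362,548), and the ridge lines near (138,408) and (293,468).

Run:
```python
from h import *
from scipy.spatial.transform import Rotation as Ro
c=imaging.get_calibration('top')
f=lambda u,v,z: onz(c,(225+(u+.5)/6-.5,180+(v+.5)/6-.5),z)
L=np.array([f(*p,.055) for p in((175,73),(495,195),(405,410),(85,288))]);E=np.array([f(*p,.008) for p in((52,425),(362,548))])
rd=np.array([f(138,408,.04),f(293,468,.04)])
print(L,E,rd,sep='\n')
print('lid w,d',np.linalg.norm(L[0]-L[1]),np.linalg.norm(L[2]-L[3]),np.linalg.norm(L[0]-L[3]),np.linalg.norm(L[1]-L[2]),'ledge',np.linalg.norm(E[0]-E[1]),'ridges',np.linalg.norm(rd[0]-rd[1]))
# Rigid fit of the known points
mod=np.array([[78,75],[78,-75],[-22,-75],[-22,75],[-78,75],[-78,-75]])/1e3
W=np.vstack([L,E])[:,:2];a=mod-mod.mean(0);b=W-W.mean(0)
yaw=np.arctan2((a[:,0]*b[:,1]-a[:,1]*b[:,0]).sum(),(a*b).sum());R=np.array([[np.cos(yaw),-np.sin(yaw)],[np.sin(yaw),np.cos(yaw)]])
o=W.mean(0)-R@mod.mean(0);print('yaw',np.degrees(yaw),'origin',o,'res',np.abs(W-(mod@R.T+o)).max(0))
mid=R@[-.062,0]+o;print('ridge mid',mid,'ridges',R@[-.062,.036]+o,R@[-.062,-.036]+o)
s=r.get_state();q=s['tcp_rot'];T=Ro.from_quat([*q[1:],q[0]]).as_matrix()
d=np.r_[mid,.23]-s['eef_pos'];print('shift tool units',T.T@d/.05, 'toolx ang',np.degrees(np.arctan2(T[1,0],T[0,0])))
w=imaging.get_calibration('wrist');co,cd=ray(w,(320,240));print('cam in tool',T.T@(co-s['eef_pos']),T.T@cd)
```

```text
[[0.71189052 0.15889841 0.055     ]
 [0.65556789 0.02168107 0.055     ]
 [0.56341451 0.06047461 0.055     ]
 [0.61819735 0.19638214 0.055     ]]
[[0.56705993 0.21780925 0.008     ]
 [0.51100474 0.08249894 0.008     ]]
[[0.56864282 0.17546131 0.04      ]
 [0.54173076 0.10918567 0.04      ]]
lid w,d 0.1483267896652332 0.14653333668028465 0.1009130353273162 0.0999859221207423 ledge 0.14646181185703444 ridges 0.07153124932805126
yaw -22.343722397929618 origin [0.61130524 0.12016955] res [0.0012718  0.00204575]
ridge mid [0.5539602 0.1437396] ridges [0.56764604 0.17703671] [0.54027437 0.11044248]
shift tool units [ 11.43474834 -11.97627505   0.02819751] toolx ang 17.123376272027365
cam in tool [ 0.07623991 -0.0002799  -0.14247947] [-0.30362683  0.01402074  0.952798  ]
```

The rigid fit of the case is good: about 2 mm residual and yaw −22.3°, with ridges at (0.568,0.177) and (0.540,0.110). I will turn the tool so that its camera side faces the robot.

{"method": "jog_arm", "body": {
  "rows": [0.7,-0.75,-0.2,0,0,0,0.7,-0.75,-0.2,0,0,0,0.7,-0.75,-0.2,0,0,0,0.7,-0.75,-0.2,0,0,0,0.7,-0.75,0,0,0,0,0.7,-0.75,0,0,0,0,0.7,-0.75,0,0,0,0,0.7,-0.75,0,0,0,0]
}}

```text
time_s: 1.1
eef_pos: [0.3636, -0.2265, 0.2711]
tcp_rot: [-0.0, 0.989, 0.149, -0.0]
force: [0.4, -0.5, 0.1]
width: 0.0853
gripper_force: 0.0
```

{"method": "jog_arm", "body": {
  "rows": [0.7,-0.75,0,0,0,0,0.7,-0.75,0,0,0,0,0.7,-0.75,0,0,0,0,0.7,-0.75,0,0,0,0,0.7,-0.75,0,0,0,0,0.7,-0.75,0,0,0,0,0.7,-0.75,0,0,0,0,0.7,-0.75,0,0,0,0],
  "gripper": 58
}}

```text
time_s: 2.1
eef_pos: [0.5431, 0.1421, 0.2711]
tcp_rot: [0.0, 0.989, 0.148, -0.0]
force: [1.2, -0.6, 0.4]
width: 0.0579
gripper_force: 0.0
```

{"method": "jog_arm", "body": {
  "rows": [0,0,0,0,0,-1,0,0,0,0,0,-1,0,0,0,0,0,-1,0,0,0,0,0,-1,0,0,0,0,0,-1,0,0,0,0,0,-1,0,0,0,0,0,-1,0,0,0,0,0,-1]
}}

```text
time_s: 3.1
eef_pos: [0.5423, 0.1408, 0.2709]
tcp_rot: [-0.0, 0.878, 0.479, -0.0]
force: [-0.5, 0.2, -0.2]
width: 0.0582
gripper_force: 0.0
```

{"method": "jog_arm", "body": {
  "rows": [0,0,0,0,0,-1,0,0,0,0,0,-1,0,0,0,0,0,-1,0,0,0,0,0,-1,0,0,0,0,0,-1,0,0,0,0,0,-1,0,0,0,0,0,-1,0,0,0,0,0,-1]
}}

```text
time_s: 4.1
eef_pos: [0.5423, 0.1408, 0.2709]
tcp_rot: [-0.0, 0.661, 0.751, -0.0]
force: [0.0, 0.2, 0.2]
width: 0.0577
gripper_force: 0.0
```

{"method": "jog_arm", "body": {
  "rows": [0,0,0,0,0,-1,0,0,0,0,0,-1,0,0,0,0,0,-1,0,0,0,0,0,-1,0,0,0,0,0,-1,0,0,0,0,0,-1,0,0,0,0,0,-1,0,0,0,0,0,-1]
}}

```text
time_s: 5.1
eef_pos: [0.5424, 0.1408, 0.2709]
tcp_rot: [-0.0, 0.364, 0.931, -0.0]
force: [0.2, 0.1, -0.3]
width: 0.0581
gripper_force: 0.0
```

{"method": "jog_arm", "body": {
  "rows": [0,0,0,0,0,-1,0,0,0,0,0,-1,0,0,0,0,0,-1,0,0,0,0,0,-1,0,0,0,0,0,0]
}}

```text
time_s: 5.72
eef_pos: [0.5424, 0.1408, 0.2709]
tcp_rot: [-0.0, 0.199, 0.98, -0.0]
force: [0.6, 0.7, -0.2]
width: 0.0582
gripper_force: 0.0
```

```bash
cat > tgt.py <<'E'
from h import *
from scipy.spatial.transform import Rotation as Ro
s=r.get_state();q=s['tcp_rot'];T=Ro.from_quat([*q[1:],q[0]]).as_matrix()
A=np.array([.56765,.17704,.04]);B=np.array([.54027,.11044,.04])
E
python3 - <<'E'
from tgt import *
im,c=snap('wrist','w1.png')
print('pred ridges px',proj(c,[A,B]).round(1))
print('tool x',T[:,0],'mid->tool units',T.T@((A+B)/2-s['eef_pos'])/.05)
E
```

```text
pred ridges px [[354.5 213. ]
 [289.2 213.6]]
tool x [-9.21097365e-01  3.89331404e-01  8.37861772e-04] mid->tool units [-0.19379328  0.14507453  4.61795102]
```

View pics/w1.png

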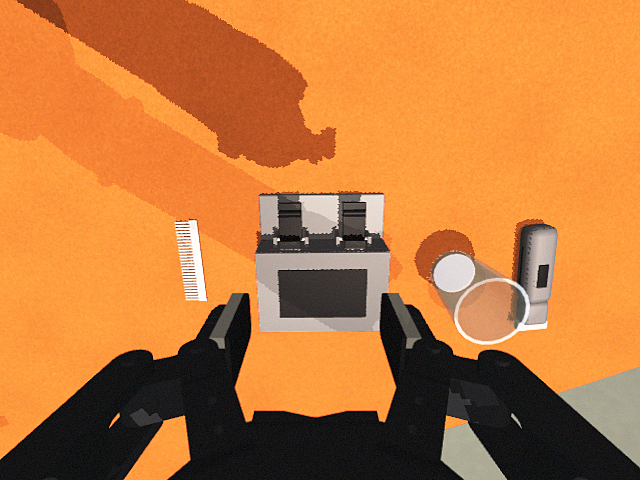

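The wrist view has the tabs at about (290,215) and (354,215), matching the predictions (289,214) and (354,213). The case edges are square to the tool.

{"method": "jog_arm", "body": {
  "rows": [-0.15,0.145,0,0,0,-0.15,0,0,0,0,-1,0,0,0,0,0,-1,0,0.12,0,0.7,0,0,0,0.12,0,0.7,0,0,0,0.12,0,0.7,0,0,0,0.12,0,0.7,0,0,0,0,0,0,0,0,0]
}}

```text
time_s: 6.78
eef_pos: [0.5517, 0.144, 0.1269]
tcp_rot: [0.083, 0.191, 0.978, -0.018]
force: [-1.0, -0.2, 1.3]
width: 0.0581
gripper_force: 0.0
```

{"method": "jog_arm", "body": {
  "rows": [0.09,0,0.5,0,0,0,0.09,0,0.5,0,0,0,0.04,0,0.2,0,0,0,0,0,0,0,0,0]
}}

```text
time_s: 7.28
eef_pos: [0.553, 0.145, 0.069]
tcp_rot: [0.086, 0.191, 0.978, -0.017]
force: [-0.2, 0.0, -0.1]
width: 0.0579
gripper_force: 0.0
```

Run:
```python
from tgt import *
im,c=snap('wrist','w2.png')
print('pred ridges px',proj(c,[A,B]).round(1)); m=(A+B)/2-s['eef_pos']; y=np.radians(-22.34)
print(s['eef_pos'],s['time_s'],s['force'],'tool z',T[:,2],'case-frame remaining mm',1e3*(m[0]*np.cos(y)+m[1]*np.sin(y)),1e3*(-m[0]*np.sin(y)+m[1]*np.cos(y)))
```

```text
pred ridges px [[381.1 275.8]
 [247.  275.4]]
[0.55297898 0.14503914 0.06904598] 7.275 [-0.23805253  0.01977134 -0.1184391 ] tool z [ 0.16129018 -0.06505329 -0.98476066] case-frame remaining mm 1.4011956028363952 -0.8287462360069995
```

View pics/w2.png

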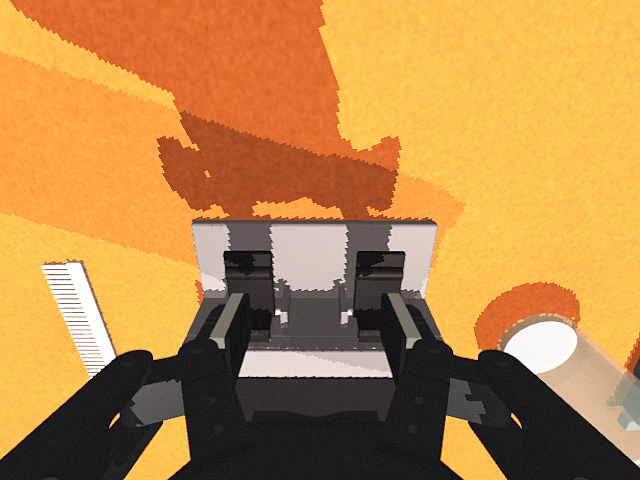

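The tabs are centred at columns 248 and 380 (predicted 247 and 381), the ridges are near row 273, and the fingers are symmetric over them. I descend gently.

{"method": "jog_arm", "body": {
  "rows": [0.05,0,0.25,0,0,0,0.035,0,0.2,0,0,0,0.018,0,0.1,0,0,0,0,0,0,0,0,0]
}}

```text
time_s: 7.82
eef_pos: [0.5519, 0.1447, 0.0398]
tcp_rot: [0.085, 0.191, 0.978, -0.017]
force: [0.0, 1.0, 0.8]
width: 0.0579
gripper_force: 0.0
```

{"method": "jog_arm", "body": {
  "rows": [0.009,0,0.05,0,0,0,0.009,0,0.05,0,0,0,0,0,0,0,0,0]
}}

```text
time_s: 8.2
eef_pos: [0.5522, 0.1448, 0.0351]
tcp_rot: [0.085, 0.191, 0.978, -0.017]
force: [-0.5, -0.1, -0.4]
width: 0.058
gripper_force: 0.0
```

{"method": "jog_arm", "body": {
  "rows": [0.009,0,0.05,0,0,0,0.009,0,0.05,0,0,0,0,0,0,0,0,0]
}}

```text
time_s: 8.57
eef_pos: [0.5519, 0.1452, 0.03]
tcp_rot: [0.085, 0.191, 0.978, -0.017]
force: [-3.9, 1.1, 2.4]
width: 0.0581
gripper_force: 1.9
```

{"method": "jog_arm", "body": {
  "rows": [0.018,0,0.05,0,0,0,0.018,0,0.05,0,0,0,0,0,0,0,0,0]
}}

```text
time_s: 8.95
eef_pos: [0.5517, 0.1453, 0.025]
tcp_rot: [0.086, 0.191, 0.978, -0.016]
force: [-1.0, 1.4, 3.9]
width: 0.0579
gripper_force: 2.4
```

{"method": "jog_arm", "body": {
  "rows": [0.009,0,0.05,0,0,0,0.009,0,0.05,0,0,0,0,0,0,0,0,0]
}}

```text
time_s: 9.32
eef_pos: [0.5521, 0.1455, 0.0229]
tcp_rot: [0.087, 0.191, 0.978, -0.017]
force: [-16.9, -4.6, 37.0]
width: 0.0582
gripper_force: 19.3
```

Run:
```python
from h import *
a,_=snap('wrist','w3.png');b,_=snap('scene','s3.png')
o=np.hstack([cv2.resize(a[150:450,120:500],(507,400)),cv2.resize(b[190:310,290:460],None,fx=1.72,fy=3.3334)[:400]])
cv2.imwrite('pics/v3.png',o);print(o.shape,r.get_state()['force'])
```

```text
(400, 799, 3) [-17.81665786  -4.24017821  36.96787252]
```

View pics/v3.png

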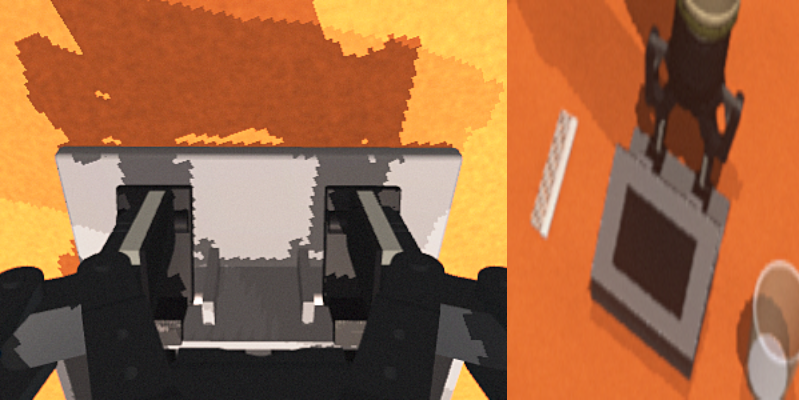

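Both fingertips are on the ridges and pressed to the stop at 37 N. I ease off slightly and hold while the lid rises.

{"method": "jog_arm", "body": {
  "rows": [0.01,0,-0.03,0,0,0,0,0,0,0,0,0,0,0,0,0,0,0,0,0,0,0,0,0,0,0,0,0,0,0,0,0,0,0,0,0,0,0,0,0,0,0,0,0,0,0,0,0]
}}

```text
time_s: 10.42
eef_pos: [0.5519, 0.1455, 0.0234]
tcp_rot: [0.087, 0.191, 0.978, -0.017]
force: [-9.3, -2.6, 23.2]
width: 0.0582
gripper_force: 12.1
```

{"method": "jog_arm", "body": {
  "rows": [0,0,0,0,0,0,0,0,0,0,0,0,0,0,0,0,0,0,0,0,0,0,0,0,0,0,0,0,0,0,0,0,0,0,0,0,0,0,0,0,0,0,0,0,0,0,0,0]
}}

```text
time_s: 11.42
eef_pos: [0.5519, 0.1455, 0.0234]
tcp_rot: [0.087, 0.191, 0.978, -0.017]
force: [-8.8, -2.1, 22.8]
width: 0.0581
gripper_force: 12.1
```

{"method": "jog_arm", "body": {
  "rows": [0,0,0,0,0,0,0,0,0,0,0,0,0,0,0,0,0,0,0,0,0,0,0,0,0,0,0,0,0,0,0,0,0,0,0,0,0,0,0,0,0,0]
}}

```text
time_s: 12.3
eef_pos: [0.5519, 0.1455, 0.0234]
tcp_rot: [0.087, 0.191, 0.978, -0.017]
force: [-8.7, -2.1, 22.9]
width: 0.0578
gripper_force: 12.1
```

Run:
```python
from h import *
def v():
    a,_=snap('wrist','w4.png');b,_=snap('scene','s4.png')
    return np.hstack([cv2.resize(a[150:450,120:500],(507,400)),cv2.resize(b[190:310,290:378+82],(292,400))]),b
o,b=v();cv2.imwrite('pics/v4.png',o)
for _ in range(6): b2=imaging.camera('scene')
print('scene change',np.abs(b2.astype(int)-b)[190:310,330:430].mean(),r.get_state()['force'],r.get_state()['time_s'])
```

```text
scene change 1.5734444444444444 [-8.40546077 -2.7418573  23.55676171] 12.7
```

View pics/v4.png

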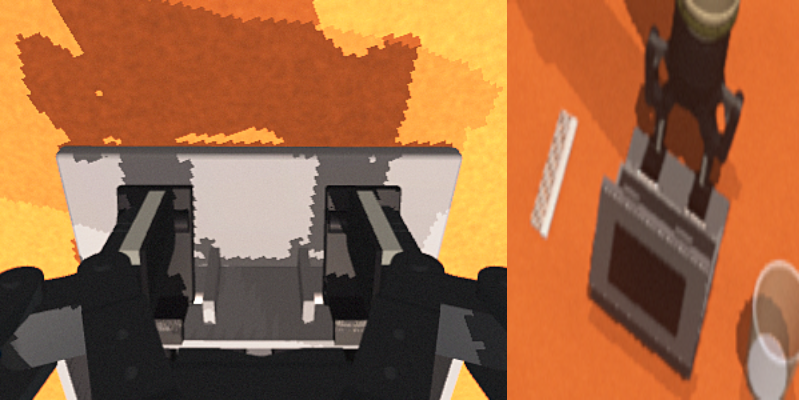

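The lid has risen: its front edge now runs from about (605,180) to (718,262) in the right-hand crop. I hold another second and check its angle by projection.

{"method": "jog_arm", "body": {
  "rows": [0,0,0,0,0,0,0,0,0,0,0,0,0,0,0,0,0,0,0,0,0,0,0,0,0,0,0,0,0,0,0,0,0,0,0,0,0,0,0,0,0,0,0,0,0,0,0,0]
}}

```text
time_s: 13.7
eef_pos: [0.5519, 0.1454, 0.0234]
tcp_rot: [0.087, 0.191, 0.978, -0.017]
force: [-9.1, -3.8, 23.0]
width: 0.058
gripper_force: 12.1
```

Run:
```python
from h import *
b,c=snap('scene','s5.png');b4=cv2.imread('pics/s4.png')
b2=imaging.camera('scene')
f=lambda p,q:np.abs(p.astype(int)-q)[190:310,330:430].mean()
print('s4->s5',f(b,b4),'noise',f(b,b2))
y=np.radians(-22.34);R=np.array([[np.cos(y),-np.sin(y)],[np.sin(y),np.cos(y)]])
for t in(0,.6,.9,1.1,1.25):
    P=[np.r_[R@[.078-.1*np.cos(t),Y]+[.6113,.1202],.053+.1*np.sin(t)] for Y in(-.075,.075)]
    print(t,proj(c,P).round(1).tolist())
cv2.imwrite('pics/v5.png',cv2.resize(b[190:310,310:450],(700,600)))
```

```text
s4->s5 1.567611111111111 noise 1.5751111111111111
0 [[355.8, 234.3], [413.8, 258.3]]
0.6 [[354.3, 228.5], [414.8, 253.4]]
0.9 [[351.2, 230.8], [413.0, 256.3]]
1.1 [[348.4, 234.3], [411.0, 260.3]]
1.25 [[346.0, 238.0], [409.1, 264.3]]
```

View pics/v5.png

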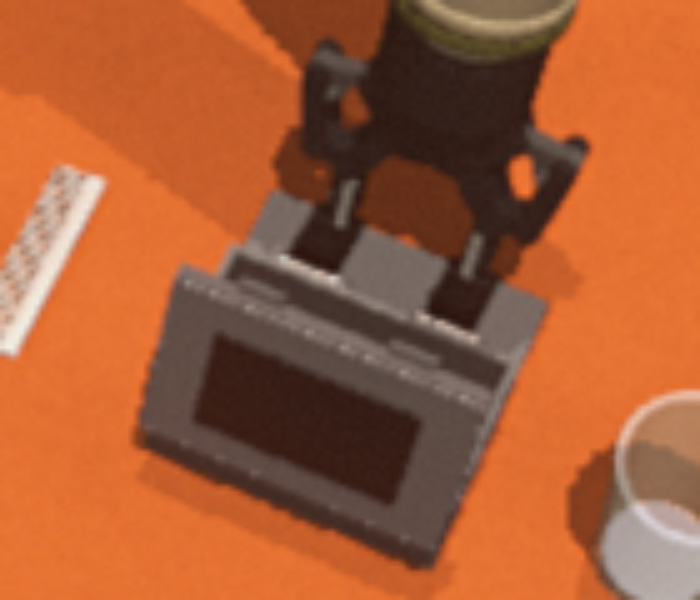

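The lid is still (change equals noise), with corners at about (346,243) and (408,271), past the 1.1 rad projection. I retract straight up.

{"method": "jog_arm", "body": {
  "rows": [-0.009,0,-0.05,0,0,0,-0.018,0,-0.1,0,0,0,-0.036,0,-0.2,0,0,0,-0.05,0,-0.3,0,0,0,0,0,-0.6,0,0,0,0,0,-0.8,0,0,0,0,0,-0.8,0,0,0,0,0,-0.8,0,0,0]
}}

```text
time_s: 14.8
eef_pos: [0.5258, 0.1554, 0.2037]
tcp_rot: [0.085, 0.191, 0.978, -0.017]
force: [1.5, -0.2, -0.4]
width: 0.0579
gripper_force: 0.0
```

{"method": "jog_arm", "body": {
  "rows": [0,0,-0.5,0,0,0,0,0,0,0,0,0,0,0,0,0,0,0,0,0,0,0,0,0]
}}

```text
time_s: 15.3
eef_pos: [0.522, 0.1564, 0.2255]
tcp_rot: [0.085, 0.191, 0.978, -0.017]
force: [0.0, 0.3, -0.4]
width: 0.058
gripper_force: 0.0
```

Run:
```python
from h import *
b,c=snap('scene','s6.png');w,_=snap('wrist','w6.png')
cv2.imwrite('pics/v6.png',np.hstack([cv2.resize(b[190:310,330:420],(300,400)),cv2.resize(w,(500,400))]));print(r.get_state()['force'])
```

```text
[0.16090166 0.25636705 1.47880108]
```

View pics/v6.png

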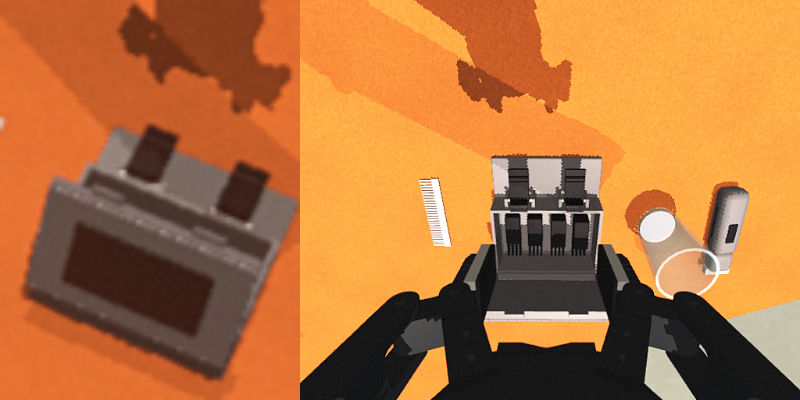

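The lid stands open with the case contents visible, both tabs are back up, and the arm is clear.

```bash
python3 -c "
from rig import r
print(r.hand_in())"
```

```text
the job is handed in; nothing more can be done
None
```

The case is open: both tabs were held at their stops until the lid stopped rising, the tabs came back up, the arm is clear, and the job is handed in (the hand-in returned no verdict).

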